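# Close up a lever arch file of slides

## Robot

A 6-joint arm with a two-finger parallel gripper is mounted at the origin on the work surface. World frame = base frame: x ahead of the robot, y to its left, z up, the work surface at z = 0. Lengths are in m, angles in rad, forces in N, time in s.
With the tool pointing down it reaches from about 0.275 to 0.775 m from the base axis. Payload 14.6 kg.
Tool frame: the origin (TCP) lies on the centre line of the jaws, within the pads' length; the fingertips stand 8 mm ahead of it and the grasp point (between the pads) lies 11 mm behind it (env.tip_extent is the distance from the TCP to the fingertips, in m); z points along the fingers, y is the direction in which the jaws open and shut (so a half turn about z gives the same grasp; the last joint's range is limited). The gripper opens to 85 mm and grips with 20 to 120 N. Pads are 22 mm wide; open, the fingers measure 114 mm over their backs; the gripper's body (76 mm by 85 mm) begins 54 mm behind the grasp point. The pads swing forward as they close: fully open they stand 13 mm farther back than shut.
Start: joints at [-1.305, 0.263, -0.048, 1.259, 0, 1.415], TCP at [0.214, -0.479, 0.207] pointing down, gripper open.
Joint ranges: [-2.65, 2.65], [-0.89, 1.7], [-1.18, 1.37], [-2.13, 2.11], [-1.35, 1.29], [-3.14, 3.14]. Speed limits (rad/s): [1.89, 1.89, 2.57, 2.79, 3.14, 3.14].

## Interface

Orientations are given as a 3x3 rotation matrix whose columns are the frame's x, y, z axes.
In Python, from plant import env gives the robot as it stands. The module is installed in compiled form; this text tells all that it offers.
- The arm moves only by the tool jog_arm, never from a script. Its argument "series" is a list of rows, each a list of 3 entries, a list of its own where there are three numbers: the shift along the tool's x, y, z in m, then the turn, a rotation vector about the tool's x, y, z in rad, then the opening in per cent of the stroke, from 0 (shut) to 100 (fully open). A call has 1 to 5 rows; each row shifts and turns the pose as measured when the row begins, along the tool's axes as they then stand; what a row does not reach is not made up. A row lasts 1/12 s, in which the tool goes at most 41.7 mm and 7.16 degrees, less where a joint would pass 70% of its speed; a pose out of reach is approached as far as the arm can. A call with a gripper value outside its range is refused whole. The fingers move at their own pace and stop on an object; "newtons" is the grip in N (left out, the last holds). Time passes only in rows, so rows that do not move let the fingers close. It gives the time, the measured TCP pose, the force and the opening at its end, in the units of the state.
- env.get_state(): the state, without advancing time (a new reading comes with each control period).
- env.read_camera(name): name is "scene" or "top" or "wrist"; returns a dict with "img" (480x640x3 uint8, red, green, blue), "mtx" (3x3 intrinsics, pixels), "k1" (the pictures are not rectified: a ray, as slopes to the right and down, at radius r is drawn at 1 + k1 r^2 times it, then the intrinsics apply), "T" (4x4, takes a point from camera to world coordinates). Camera axes: x right, y down, z forward; pixel columns grow to the right and rows downward; lengths in m; the calibration is good to about 2 mm. A picture is of the moment at which its call begins. There is no depth.
- env.finish_job(): hands the job in, once; it reports no verdict.
The state is a dict: "clock": time; "q": joint angles; "dq": joint speeds; "joint_torque": joint torques, N m; "tool_pos": TCP position; "ee_rot": TCP orientation; "force": force on the tool from outside, world axes, zero at the start; "ft_torque": the same for the moment, N m; "finger_gap": finger opening in m.
Only numpy, scipy, OpenCV 4.12 (cv2) and the standard library are available. Lean on these libraries where they do the work, as an engineer would, in place of code of your own. Each camera call takes 0.05 s, during which the arm holds its last target. There are 200 camera calls.

## Task

Close up the lever arch file that lies open on the table: press its hold-down bar all the way down onto the slide pages, and push its standing lever over towards the spine until it snaps down and the arches have shut onto the posts. Work the arches by the lever, not by pushing on them; lift nothing, and do not disturb the loupe, film can, slide viewer or box of slides.

Things in the scene. Friction and masses are not known exactly. Their poses are not given: they have to be found in the camera images.
- file: A4 lever arch file lying open and flat on the table; it does not shift. Origin on the table under the middle of its mechanism; x runs along the spine, y from the pages towards the spine and opened front cover, z up. Boards 3 mm thick, 318 mm along x: back cover y -238 to 73 mm, spine panel 77 to 149, front cover 153 to 455. Stack of slide pages, y -226 to -6 mm, top at z = 18.5 mm
- mechanism (a point): point on the lever's hinge pin, at x = 0, y = 10, z = 18 mm of the file, axes as the file's; the pin runs along the file's x. On the same steel base plate (150 x 74 mm) two fixed posts, 6 mm thick, stand at x = +-40, y = -20 mm of the file, tops at z = 48 mm; the pages hang on them
- arch_lever (a joint): the lever's angle, rad: 0 = standing nearly upright (arches open), 1.326 = lying low towards the spine (+y of the file), 12 degrees above level (arches shut). An over-centre spring under it drives it back to 0 below about 0.8 and snaps it to 1.326 above; pushing over takes up to 4 N at 50 mm from the pin
- lever_tab (a point): centre of the rolled thumb edge at the lever's free end, 60 mm from the pin. The lever is a steel strap 24 mm wide, 2.5 mm thick, its end 36 mm wide (along the file's x), 8 mm thick at the roll. Its centre line lies at x = 0 of the file; the roll stands at z = 78 mm when upright, 30 mm when shut. It passes midway between the arches
- arches: two round steel arches, 4 mm thick, at x = +-40 mm of the file on one bar along x at y = 30, z = 12 mm; origin at the middle of that bar. Geared to the lever: open they lean 0.75 rad towards the spine (up to 75 mm above the table), shut they bridge from the bar to the post tops, 73 mm above the table. 76 mm are free between them
- clamp_bar (a joint): gap between the hold-down bar and the pages, m: 0 = pressed fully down; starts 0.009 to 0.021. It grips the posts with about 2 N and stays where it is left
- bar_top (a point): centre of the top face of the hold-down bar (black plastic, 112 mm along the file's x, 17 mm wide, 4.5 mm thick), which slides up and down on the two posts, at y = -20 mm of the file, 32 mm from the standing lever
- loupe: black magnifier loupe standing on the pages, 45 mm across and 46 mm tall; origin at the centre of its foot
- film_can: black film can with a grey lid standing on the open front cover, 34 mm across, 50 mm tall; origin at the centre of its foot
- viewer: grey slide viewer on the open front cover, 95 x 80 x 54 mm; origin at the centre of its underside
- slide_box: open cardboard box of slides standing on the pages, 60 x 100 x 54 mm, long along its y; origin at the centre of its underside

How it is judged:
By the outcome, as a careful person would: the job done as asked, in the order asked, and still so for the second after the job is handed in, with the robot touching nothing.
It also fails if it takes over 38 s, if anything falls off the work surface, if the arm or the gripper's body presses on something with over 40 N, if the wrist force passes 120 N, or if a joint passes its speed limit or range.

## Working session

There is one attempt and no reset: what is moved stays moved. The work goes in short steps, Python scripts to look and compute and a tool call to move; the robot and the scene stay as the last step left them, time stands still between calls to the robot, and variables do not carry over. Pictures are saved under pics/ and viewed, about 8 in all and at most 12, crops included, and the job is handed in when it is done.

Besides the shell and the picture viewer there is one more tool, called as name([rows], argument=value, ...), one row to a line, values as JSON. jog_arm: Moves the arm, as the interface text tells. Its arguments: {"type":"object","properties":{"series":{"type":"array","items":{"type":"array"}},"newtons":{"type":"number"}},"required":["series"]}

```bash
mkdir -p pics; cat > h.py <<'E'
import numpy as np, cv2
from plant import env
def shot(n,f):
    c=env.read_camera(n); cv2.imwrite(f'pics/{f}.png',c['img'][:,:,::-1]); np.savez(f'pics/{f}.npz',**c); return c
def load(f): return np.load(f'pics/{f}.npz')
def ray(c,u,v):
    m=c['mtx']; d=np.array([(u-m[0,2])/m[0,0],(v-m[1,2])/m[1,1]]); s=d.copy()
    for _ in range(30): s=d/(1+c['k1']*(s@s))
    return c['T'][:3,3], c['T'][:3,:3]@np.array([s[0],s[1],1])
def at(c,u,v,z):
    o,d=ray(c,u,v); return o+d*(z-o[2])/d[2]
def proj(c,p):
    q=np.linalg.inv(c['T'])@np.append(p,1); s=q[:2]/q[2]; s=s*(1+c['k1']*(s@s)); m=c['mtx']
    return np.array([m[0,0]*s[0]+m[0,2],m[1,1]*s[1]+m[1,2]])
E
python3 - <<'E'
from h import *
for n in('top','scene'):
    c=shot(n,n+'1'); print(n,c['T'].round(3).tolist(),c['mtx'].round(1).tolist(),c['k1'])
s=env.get_state(); print({k:np.round(v,3).tolist() for k,v in s.items()})
E
```

```text
top [[-0.006, -0.984, 0.178, 0.368], [-1.0, 0.006, -0.001, 0.084], [0.0, -0.178, -0.984, 1.199], [0.0, 0.0, 0.0, 1.0]] [[559.2, 0.0, 324.4], [0.0, 559.2, 229.3], [0.0, 0.0, 1.0]] 0.053032094847146896
scene [[0.499, 0.621, -0.605, 1.176], [0.867, -0.352, 0.354, -0.236], [0.007, -0.701, -0.714, 0.791], [0.0, 0.0, 0.0, 1.0]] [[540.0, 0.0, 320.4], [0.0, 540.0, 232.8], [0.0, 0.0, 1.0]] -0.008383020825555039
{'clock': 0.1, 'q': [-1.305, 0.263, -0.049, 1.259, -0.0, 1.415], 'dq': [0.001, -0.002, 0.001, 0.001, 0.001, -0.001], 'joint_torque': [0.003, -63.858, 38.506, 0.01, -0.0, -0.0], 'tool_pos': [0.214, -0.479, 0.207], 'ee_rot': [[0.913, 0.408, -0.0], [0.408, -0.913, 0.001], [0.0, -0.001, -1.0]], 'force': [-1.214, -0.08, -0.132], 'ft_torque': [-0.007, 0.03, 0.002], 'finger_gap': 0.086}
```

View pics/top1.png

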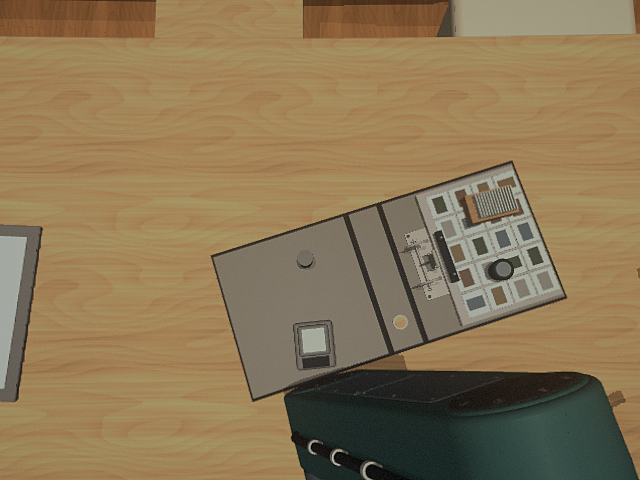

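View pics/scene1.png

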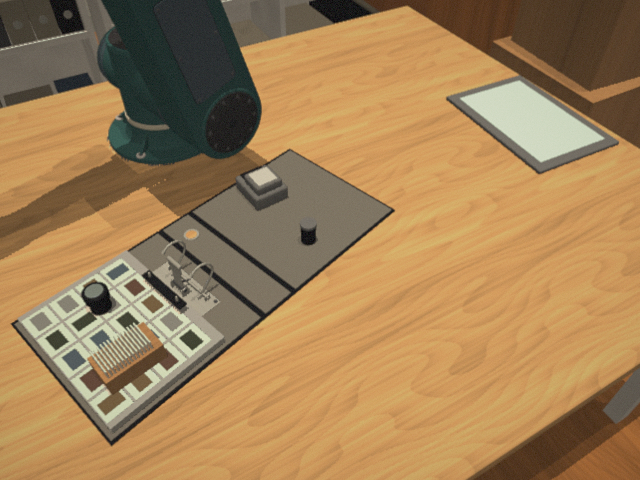

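The top view shows the file's corners at (211,256), (513,161), (566,297) and (252,401). The mechanism is near (430,262), with the lever standing between the arches and the black bar at (446,257). The scene view agrees: corners at (13,324), (115,440), (393,210) and (290,150).

```bash
cat >> h.py <<'E'
def F(p,x=None):
    X,Y,a=np.load('pose.npy') if x is None else x
    c,s=np.cos(a),np.sin(a); p=np.asarray(p,float)
    return np.array([X+c*p[0]-s*p[1],Y+s*p[0]+c*p[1],p[2]])
E
python3 - <<'E'
from h import *
from scipy.optimize import least_squares
cs=[(.159,.455,.003),(.159,-.238,.003),(-.159,-.238,.003),(-.159,.455,.003)]
obs={'top1':[(211,256),(513,161),(566,297),(252,401)],'scene1':[(393,210),(115,440),(13,324),(290,150)]}
C={k:load(k) for k in obs}
f=lambda x,ks:np.concatenate([proj(C[k],F(p,x))-o for k in ks for p,o in zip(cs,obs[k])])
for ks in(['top1'],['scene1'],['top1','scene1']):
    r=least_squares(f,[.45,-.1,0.2],args=(ks,)); print(ks,r.x.round(4),r.fun.round(1))
np.save('pose.npy',r.x)
for k in obs:
    c=C[k]
    for p in [(0,-.02,.04),(0,.01,.078),(.04,.03,.012),(.056,-.02,.035),(-.056,-.02,.035)]:
        print(k,p,F(p).round(3),proj(c,F(p)).round(1))
i=cv2.imread('pics/top1.png')[190:330,370:530]; j=cv2.imread('pics/scene1.png')[220:340,110:250]
i=cv2.resize(i,(400,350),interpolation=2); j=cv2.resize(j,(400,350),interpolation=2); cv2.imwrite('pics/crop.png',np.hstack([i,j]))
E
```

```text
['top1'] [ 0.5149 -0.1541  0.304 ] [-0.6 -1.1 -1.  -1.   1.4  1.1  0.1  0.7]
['scene1'] [ 0.5109 -0.1492  0.3124] [ 2.2 -2.1 -0.7  2.8 -0.5 -1.8 -0.6 -2.7]
['top1', 'scene1'] [ 0.5132 -0.1512  0.3074] [-2.   0.5 -2.6 -0.5  0.2  1.5 -0.9  2.3  2.6 -0.5 -2.5  4.6 -1.4 -1.
 -0.  -1.7]
top1 (0, -0.02, 0.04) [ 0.519 -0.17   0.04 ] [445.7 256.4]
top1 (0, 0.01, 0.078) [ 0.51  -0.142  0.078] [435.7 258.5]
top1 (0.04, 0.03, 0.012) [ 0.542 -0.111  0.012] [414.4 247.6]
top1 (0.056, -0.02, 0.035) [ 0.573 -0.153  0.035] [435.9 231.6]
top1 (-0.056, -0.02, 0.035) [ 0.466 -0.187  0.035] [454.6 282.2]
scene1 (0, -0.02, 0.04) [ 0.519 -0.17   0.04 ] [164.3 286.6]
scene1 (0, 0.01, 0.078) [ 0.51  -0.142  0.078] [174.1 263.1]
scene1 (0.04, 0.03, 0.012) [ 0.542 -0.111  0.012] [203.2 292.2]
scene1 (0.056, -0.02, 0.035) [ 0.573 -0.153  0.035] [184.4 305.7]
scene1 (-0.056, -0.02, 0.035) [ 0.466 -0.187  0.035] [146.4 272. ]
```

View pics/crop.png

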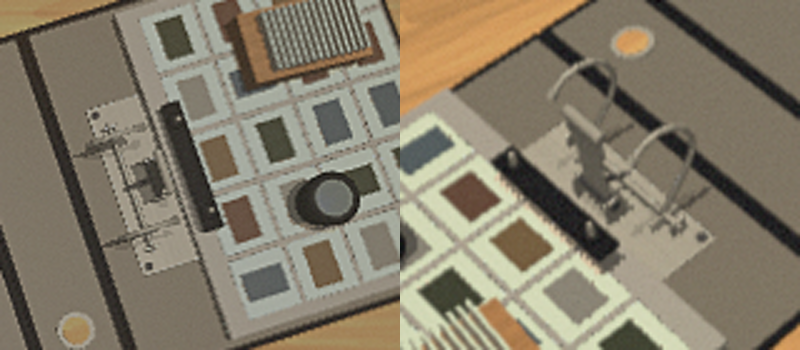

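jog_arm([
  [[0,0,0],[0,0,-0.12],0],
  [[0,0,0],[0,0,-0.12],0],
  [[0,0,0],[0,0,-0.12],0],
  [[0,0,0],[0,0,-0.12],0],
  [[0,0,0],[0,0,-0.12],0],
], newtons=40)

```text
clock: 0.52
tool_pos: [0.2141, -0.478, 0.2053]
ee_rot: [[0.506, 0.862, -0.001], [0.862, -0.506, 0.004], [0.003, -0.003, -1.0]]
force: [0.6, 0.5, 0.0]
finger_gap: 0.0254
```

jog_arm([
  [[0,0,0],[0,0,-0.12],0],
  [[0,0,0],[0,0,-0.12],0],
  [[0,0,0],[0,0,-0.12],0],
  [[0,0,0],[0,0,-0.12],0],
  [[0,0,0],[0,0,-0.12],0],
])

```text
clock: 0.93
tool_pos: [0.2139, -0.477, 0.2038]
ee_rot: [[-0.094, 0.996, -0.002], [0.996, 0.094, 0.008], [0.008, -0.001, -1.0]]
force: [-0.1, -0.5, 0.5]
finger_gap: -0.0003
```

jog_arm([
  [[0,0,0],[0,0,-0.12],0],
  [[0,0,0],[0,0,-0.12],0],
  [[0,0,0],[0,0,-0.05],0],
])

```text
clock: 1.18
tool_pos: [0.2137, -0.4764, 0.203]
ee_rot: [[-0.39, 0.921, -0.003], [0.921, 0.39, 0.009], [0.01, 0.001, -1.0]]
force: [0.2, -0.4, 0.5]
finger_gap: -0.0001
```

```bash
cat >> h.py <<'E'
def st():
    s=env.get_state(); X,Y,a=np.load('pose.npy'); c,sn=np.cos(a),np.sin(a); R=np.array([[c,-sn,0],[sn,c,0],[0,0,1]])
    p=s['tool_pos']; R_=R.T@s['ee_rot']
    print('t',round(s['clock'],2),'file-frame tcp',(R.T@(p-[X,Y,0])).round(4),'tip z',round(p[2]-env.tip_extent,4),'F(file)',(R.T@s['force']).round(2),'yaw err',round(np.arctan2(R_[0,0],R_[1,0]),4),'z',R_[:,2].round(3),'q',s['q'].round(2),'gap',round(s['finger_gap'],3))
E
python3 -c "
from h import *
st()"
```

```text
t 1.18 file-frame tcp [-0.3838 -0.2194  0.203 ] tip z 0.195 F(file) [ 0.05 -0.45  0.49] yaw err -0.0938 z [ 0.    0.01 -1.  ] q [-1.31  0.27 -0.05  1.26  0.   -0.14] gap -0.0
```

jog_arm([
  [[0,0,0],[0,0,0.094],0],
  [[0.018,0.035,0],[0,0,0],0],
  [[0.018,0.035,0],[0,0,0],0],
  [[0.018,0.035,0],[0,0,0],0],
  [[0.018,0.035,0],[0,0,0],0],
])

```text
clock: 1.6
tool_pos: [0.324, -0.3661, 0.2015]
ee_rot: [[-0.294, 0.956, -0.005], [0.956, 0.294, 0.011], [0.012, -0.001, -1.0]]
force: [-0.4, -1.1, 0.4]
finger_gap: 0.0002
```

jog_arm([
  [[0.018,0.035,0],[0,0,0],0],
  [[0.018,0.035,0],[0,0,0],0],
  [[0.018,0.035,0],[0,0,0],0],
  [[0.018,0.035,0],[0,0,0],0],
  [[0.018,0.035,0],[0,0,0],0],
])

```text
clock: 2.02
tool_pos: [0.4695, -0.2202, 0.2018]
ee_rot: [[-0.292, 0.956, -0.006], [0.956, 0.292, 0.012], [0.013, -0.002, -1.0]]
force: [0.4, -1.1, -0.1]
finger_gap: 0.0001
```

```bash
python3 -c "
from h import *
st(); shot('wrist','w1')"
```

```text
t 2.02 file-frame tcp [-0.0624 -0.0525  0.2018] tip z 0.1938 F(file) [ 0.01 -1.13 -0.07] yaw err 0.0112 z [-0.002  0.013 -1.   ] q [-0.6   0.26 -0.06  1.26  0.01  0.67] gap 0.0
```

View pics/w1.png

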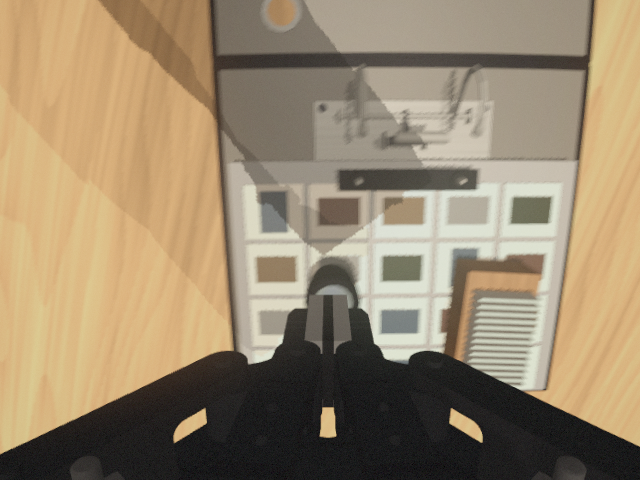

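The wrist view shows the post tops at (358,181) and (462,181) and the bar from (340,170) to (476,189). The lever roll is at about (402,141).

```bash
python3 -c "
from h import *
c=load('w1'); X,Y,a=np.load('pose.npy')
P=[at(c,358,181,.048),at(c,462,181,.048)]
for p,x in zip(P,(-.04,.04)): print(p.round(4),F((x,-.02,.048)).round(4))
d=P[1]-P[0]; print('dist',np.hypot(*d[:2]),'ang',np.arctan2(d[1],d[0]),a)
for z in(.032,.036,.040,.044): print(z,np.linalg.norm(at(c,340,171,z)-at(c,476,171,z)).round(4))
m=(P[0]+P[1])/2; t=np.arctan2(d[1],d[0]); t=(t+a)/2
q=F((0,-.02,0),(0,0,t)); n=np.array([m[0]-q[0],m[1]-q[1],t]); print(n.round(4))
for p in[(0,.011,.078),(-.056,-.02,.036),(.056,-.02,.036),(.159,-.238,.003),(-.159,.077,.003),(.159,.077,.003)]: print(p,proj(c,F(p)).round(1),proj(c,F(p,n)).round(1))
np.save('pose2.npy',n)
"
```

```text
[ 0.4828 -0.1834  0.048 ] [ 0.4811 -0.1824  0.048 ]
[ 0.5591 -0.1596  0.048 ] [ 0.5573 -0.1582  0.048 ]
dist 0.07986091314637607 ang 0.3021666862785403 0.3074089408110585
0.032 0.1091
0.036 0.1078
0.04 0.1065
0.044 0.1052
[ 0.515  -0.1524  0.3048]
(0, 0.011, 0.078) [418.4 137.5] [420.4 140. ]
(-0.056, -0.02, 0.036) [334.9 177.7] [336.6 179.6]
(0.056, -0.02, 0.036) [475.8 176.9] [477.3 179.2]
(0.159, -0.238, 0.003) [545.2 388.5] [545.6 390.2]
(-0.159, 0.077, 0.003) [208.2  57.2] [210.1  58.8]
(0.159, 0.077, 0.003) [588.6  58.2] [590.1  60.9]
```

```bash
cp pose2.npy pose.npy; python3 -c "
from h import *
st()"
```

```text
t 2.07 file-frame tcp [-0.0586 -0.0479  0.2016] tip z 0.1936 F(file) [ 1.39  7.37 -2.08] yaw err 0.0047 z [ 0.     0.015 -1.   ] q [-0.59  0.26 -0.06  1.26  0.01  0.68] gap 0.0
```

jog_arm([
  [[0.013,0.03,0],[0,-0.015,0],0],
  [[0.012,0.028,0],[0,0,0],0],
  [[0,0,0.04],[0,0,0],0],
  [[0,0,0.04],[0,0,0],0],
  [[0,0,0],[0,0,0],0],
])

```text
clock: 2.48
tool_pos: [0.5279, -0.1692, 0.1204]
ee_rot: [[-0.302, 0.953, 0.004], [0.953, 0.302, -0.002], [-0.004, 0.003, -1.0]]
force: [-1.2, 0.5, -1.2]
finger_gap: 0.0004
```

```bash
python3 -c "
from h import *
st()"
```

```text
t 2.48 file-frame tcp [ 0.0073 -0.0199  0.1204] tip z 0.1124 F(file) [-1.    0.87 -1.23] yaw err -0.0023 z [ 0.003 -0.004 -1.   ] q [-0.46  0.35 -0.16  1.05 -0.    0.81] gap 0.0
```

jog_arm([
  [[-0.002,-0.007,0.015],[0,0,0],0],
  [[0,0,0.025],[0,0,0],0],
  [[0,0,0.02],[0,0,0],0],
  [[0,0,0],[0,0,0],0],
])

```text
clock: 2.82
tool_pos: [0.5217, -0.174, 0.0621]
ee_rot: [[-0.302, 0.953, 0.003], [0.953, 0.302, -0.002], [-0.003, 0.003, -1.0]]
force: [-1.0, -0.6, -0.2]
finger_gap: 0.0001
```

```bash
python3 -c "
from h import *
st(); shot('wrist','w2')"
```

```text
t 2.82 file-frame tcp [-0.     -0.0227  0.0621] tip z 0.0541 F(file) [-1.14 -0.23 -0.22] yaw err -0.0024 z [ 0.003 -0.003 -1.   ] q [-0.47  0.39 -0.27  0.91 -0.    0.79] gap 0.0
```

View pics/w2.png

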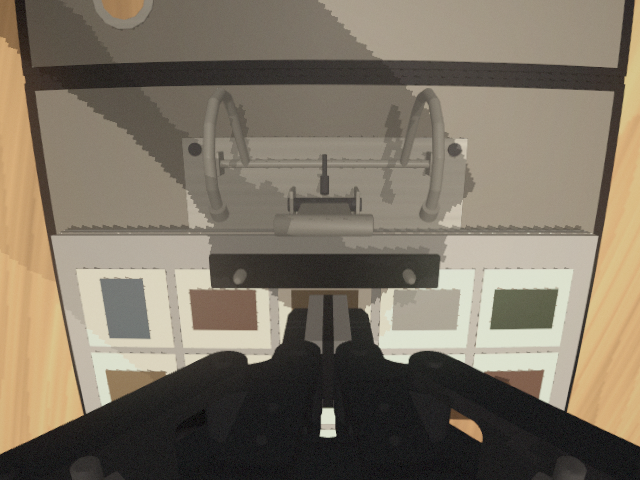

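The fingertips sit midway between the posts at (240,277) and (408,277). The lever roll is at (324,225), clear ahead. Now I press down.

jog_arm([
  [[0,0,0.01],[0,0,0],0],
  [[0,0,0.006],[0,0,0],0],
  [[0,0,0.005],[0,0,0],0],
  [[0,0,0.004],[0,0,0],0],
])

```text
clock: 3.2
tool_pos: [0.5254, -0.1765, 0.0431]
ee_rot: [[-0.302, 0.953, 0.011], [0.953, 0.302, -0.006], [-0.009, 0.009, -1.0]]
force: [0.4, -0.7, 0.2]
finger_gap: -0.0002
```

jog_arm([
  [[0,0,0.003],[0,0,0],0],
  [[0,0,0.003],[0,0,0],0],
  [[0,0,0.002],[0,0,0],0],
])

```text
clock: 3.45
tool_pos: [0.5259, -0.1768, 0.0349]
ee_rot: [[-0.302, 0.953, 0.012], [0.953, 0.302, -0.006], [-0.01, 0.009, -1.0]]
force: [0.5, 1.1, -0.4]
finger_gap: -0.0002
```

```bash
python3 -c "
from h import *
st(); c=shot('wrist','w3'); cv2.imwrite('pics/w3c.png',cv2.resize(c['img'][150:350,160:480,::-1],(800,500)))"
```

```text
t 3.45 file-frame tcp [ 0.0031 -0.0265  0.0349] tip z 0.0269 F(file) [ 0.81  0.95 -0.42] yaw err -0.0015 z [ 0.009 -0.01  -1.   ] q [-0.47  0.41 -0.32  0.83 -0.    0.79] gap -0.0
```

View pics/w3c.png

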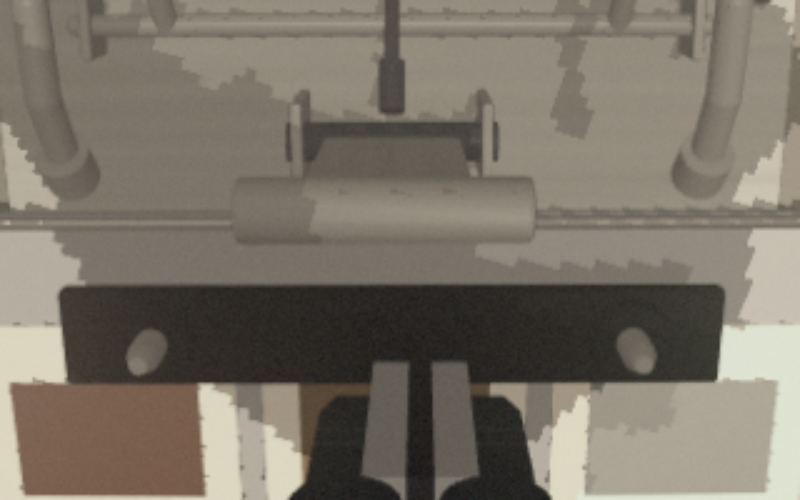

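```bash
python3 -c "
from h import *
c=load('w3'); s=env.get_state(); p=s['tool_pos'];R=s['ee_rot']
cr=lambda q:((q-np.array([160,150]))*2.5).round(0)
for d in[(0,0),(.011,0),(-.011,0)]: print('tip',d,cr(proj(c,p+R@np.array([d[0],d[1],.008]))))
for z in(.023,.028,.032,.036,.04): print(z,[cr(proj(c,F((x,y,z)))).tolist() for x,y in[(-.056,-.0115),(.056,-.0115),(.056,-.0285)]])
for x in(-.04,.04):print('post',cr(proj(c,F((x,-.02,.048)))))
print('roll',cr(proj(c,F((0,.012,.078)))))
"
```

```text
tip (0, 0) [416. 344.]
tip (0.011, 0) [416. 285.]
tip (-0.011, 0) [416. 401.]
0.023 [[84.0, 257.0], [712.0, 257.0], [704.0, 345.0]]
0.028 [[75.0, 266.0], [720.0, 265.0], [712.0, 356.0]]
0.032 [[68.0, 273.0], [726.0, 272.0], [718.0, 365.0]]
0.036 [[61.0, 280.0], [733.0, 280.0], [725.0, 374.0]]
0.04 [[53.0, 288.0], [741.0, 288.0], [731.0, 384.0]]
post [142. 356.]
post [651. 356.]
roll [394. 207.]
```

```bash
python3 -c "
from h import *
c=load('w3'); s=env.get_state(); p=s['tool_pos'];R=s['ee_rot']; print(env.tip_extent, (R.T@(c['T'][:3,3]-p)).round(4), (R.T@c['T'][:3,:3]).round(3).tolist())
for w in(.011,0):
  for z in(.008,0,-.01,-.02): print(w,z,proj(c,p+R@np.array([w,.007,z])).round(0),proj(c,p+R@np.array([w,-.007,z])).round(0))
c=load('w2')
for z in(.03,.034,.038,.042): print(z,[proj(c,F((x,y,z))).round(1).tolist() for x,y in[(-.056,-.0115),(.056,-.0115),(.056,-.0285)]])
i=cv2.imread('pics/w2.png',0); print(i[265,200:220],i[265,430:450]); print(i[245:295:2,270])
i=cv2.imread('pics/w3.png',0); print(i[280,175:195],i[280,440:460]);print(i[255:310:2,270])
"
```

```text
0.008 [ 0.0689  0.0003 -0.167 ] [[0.001, -0.963, -0.269], [1.0, 0.001, 0.001], [-0.001, -0.269, 0.963]]
0.011 0.008 [342. 264.] [310. 264.]
0.011 0 [343. 270.] [310. 270.]
0.011 -0.01 [344. 278.] [309. 278.]
0.011 -0.02 [345. 288.] [307. 288.]
0 0.008 [342. 288.] [311. 288.]
0 0 [343. 294.] [310. 294.]
0 -0.01 [344. 304.] [309. 304.]
0 -0.02 [345. 315.] [308. 315.]
0.03 [[213.1, 248.2], [439.7, 248.8], [437.1, 281.0]]
0.034 [[211.0, 250.5], [441.8, 251.1], [439.1, 283.9]]
0.038 [[208.8, 252.9], [444.0, 253.5], [441.2, 286.8]]
0.042 [[206.5, 255.4], [446.3, 256.0], [443.4, 289.9]]
[174 175 173 176 175 176 174 173 171 114  60  68  60  64  61  61  61  58
  64  60] [ 68  66  64  69  65  63  66  67  67 117 175 192 193 193 193 192 192 192
 193 193]
[118 116 115 115 100  46  46  46  46  48  48  47  49  43  47  46  46  49
  49  47  49  52 114 154 172]
[192 192 187 174 177 175 176 180 176 134  63  55  58  62  62  58  62  59
  58  54] [ 61  59  61  59  57  59  61  63  72 189 206 208 181 172 169 173 171 171
 208 213]
[114 114 115 115  98  37  43  38  38  36  40  38  40  39  36  36  39  37
  43  36  41  38  39  41 108 151 149 150]
```

```bash
python3 -c "
from h import *
c=shot('scene','s2'); cv2.imwrite('pics/s2c.png',cv2.resize(c['img'][200:320,90:250,::-1],(800,600),interpolation=2))
s=env.get_state(); p=s['tool_pos'];R=s['ee_rot']
cr=lambda q:((q-np.array([90,200]))*5).round(0)
for d in[(0,0,.008),(.011,0,.008),(-.011,0,.008),(0,0,-.027)]: print('tip',d,cr(proj(c,p+R@np.array(d))))
print(cr(proj(c,F((0,-.0285,.0345)))),cr(proj(c,F((0.04,-.02,.048)))),cr(proj(c,F((-0.04,-.02,.048)))))
"
```

```text
tip (0, 0, 0.008) [367. 476.]
tip (0.011, 0, 0.008) [393. 458.]
tip (-0.011, 0, 0.008) [342. 494.]
tip (0, 0, -0.027) [347. 412.]
[353. 461.] [435. 485.] [299. 364.]
```

View pics/s2c.png

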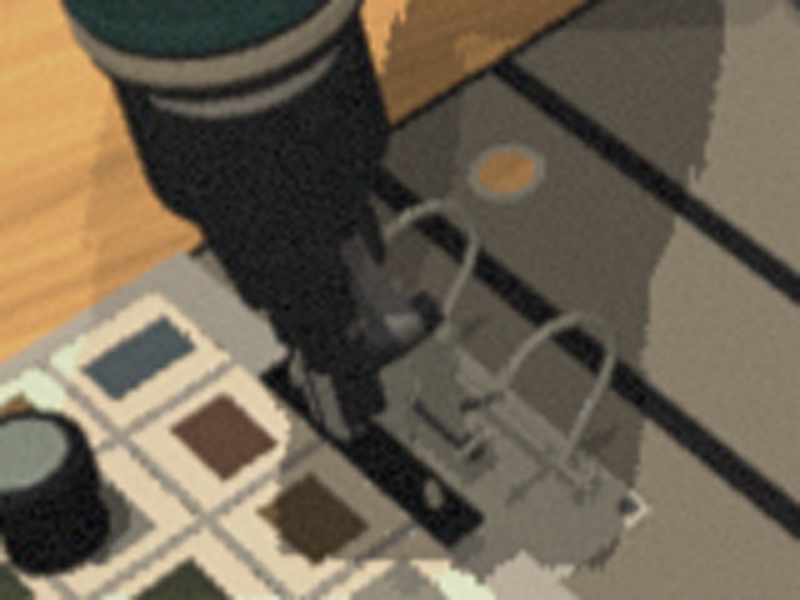

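The bar still measures about 34 mm high and hasn't moved, and the tool has drifted 6 mm towards the pages. The camera suggests the tips are behind or above the bar's edge. I'll lift, re-centre and lower in small guarded steps.

jog_arm([
  [[0,0,-0.02],[0,0,0],0],
  [[0.0065,-0.003,0],[0.009,0.01,0],0],
  [[0,0,0],[0,0,0],0],
])

```text
clock: 3.8
tool_pos: [0.5201, -0.1709, 0.0552]
ee_rot: [[-0.302, 0.953, -0.002], [0.953, 0.302, 0.001], [0.002, -0.001, -1.0]]
force: [-0.3, 0.3, -0.5]
finger_gap: -0.0002
```

```bash
python3 -c "
from h import *
st()"
```

```text
t 3.8 file-frame tcp [-0.0006 -0.0192  0.0552] tip z 0.0472 F(file) [-0.24  0.34 -0.51] yaw err -0.0015 z [-0.001  0.002 -1.   ] q [-0.47  0.39 -0.29  0.89  0.    0.8 ] gap -0.0
```

jog_arm([
  [[-0.001,0,0.008],[0,0,0],0],
  [[0,0,0.004],[0,0,0],0],
  [[0,0,0],[0,0,0],0],
])

```text
clock: 4.05
tool_pos: [0.5209, -0.1722, 0.042]
ee_rot: [[-0.302, 0.953, -0.0], [0.953, 0.302, 0.001], [0.001, 0.0, -1.0]]
force: [-1.2, -0.3, 0.1]
finger_gap: -0.0002
```

jog_arm([
  [[0,0,0.004],[0,0,0],0],
  [[0,0,0.003],[0,0,0],0],
  [[0,0,0],[0,0,0],0],
])

```text
clock: 4.3
tool_pos: [0.5204, -0.172, 0.033]
ee_rot: [[-0.302, 0.953, -0.002], [0.953, 0.302, 0.001], [0.002, -0.001, -1.0]]
force: [0.2, -0.2, -0.2]
finger_gap: 0.0
```

jog_arm([
  [[0,0,0.003],[0,0,0],0],
  [[0,0,0.002],[0,0,0],0],
  [[0,0,0],[0,0,0],0],
])

```text
clock: 4.55
tool_pos: [0.5202, -0.172, 0.0271]
ee_rot: [[-0.302, 0.953, -0.002], [0.953, 0.302, 0.001], [0.002, -0.002, -1.0]]
force: [-0.1, -0.3, 0.8]
finger_gap: 0.0004
```

```bash
python3 -c "
from h import *
st(); c=shot('wrist','w4'); i=cv2.cvtColor(c['img'],cv2.COLOR_BGR2GRAY)
print(i[240:320:2,270]);print(i[280,150:200],i[280,440:480])
for z in(.023,.026,.03,.034): print(z,[proj(c,F((x,y,z))).round(1).tolist() for x,y in[(-.056,-.02),(.056,-.02),(.056,-.0115),(.056,-.0285)]])
"
```

```text
t 4.55 file-frame tcp [-0.0009 -0.0203  0.0271] tip z 0.0191 F(file) [-0.21 -0.29  0.8 ] yaw err -0.0016 z [-0.002  0.002 -1.   ] q [-0.47  0.42 -0.33  0.83  0.    0.8 ] gap 0.0
[115 114 111  97 100 107 108 110 115 111 114 114 111 106 101  99  94 108
 112 113 112 110  69  42  41  36  38  44  33  40  34  41  42  35  42  44
  38  39  33  37]
[173 172 172 172 170 170 172 171 170 170 170 170 170 171 171 172 171 170
 171 169 170 171 171 170 171 171 169 170 173 170 171 171 171 170 169 171
 170 171 170 169 170 140 117 115 113 114 115 117 114 118] [114 116 117 115 115 114 116 113 129 136 136 137 137 138 136 137 138 139
 136 135 136 139 137 137 137 136 144 189 189 188 187 187 188 189 189 189
 187 187 188 190]
0.023 [[200.6, 289.9], [456.2, 290.7], [458.0, 272.3], [454.5, 308.5]]
0.026 [[198.5, 292.5], [458.3, 293.3], [460.0, 274.7], [456.5, 311.4]]
0.03 [[195.8, 296.1], [461.0, 296.8], [462.9, 277.9], [459.2, 315.3]]
0.034 [[192.9, 299.8], [464.0, 300.6], [465.9, 281.3], [462.0, 319.3]]
```

View pics/w4.png

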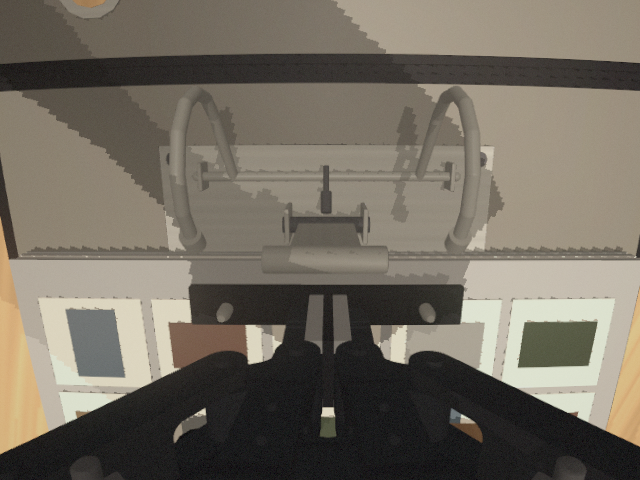

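The bar is still untouched, and it appears 272 px wide, which puts its top at about 34 mm. The fingertips end at row 295 in every wrist view. That places the real tips about 25 mm higher than the nominal TCP + 8 mm, so I'll keep descending under force guard.

jog_arm([
  [[0,0,0.003],[0,0,0],0],
  [[0,0,0.002],[0,0,0],0],
  [[0,0,0],[0,0,0],0],
])

```text
clock: 4.85
tool_pos: [0.5205, -0.1721, 0.0221]
ee_rot: [[-0.302, 0.953, -0.001], [0.953, 0.302, 0.001], [0.002, -0.001, -1.0]]
force: [-0.1, 0.2, 0.1]
finger_gap: -0.0002
```

jog_arm([
  [[0,0,0.003],[0,0,0],0],
  [[0,0,0.002],[0,0,0],0],
  [[0,0,0],[0,0,0],0],
])

```text
clock: 5.1
tool_pos: [0.5206, -0.1722, 0.0166]
ee_rot: [[-0.302, 0.953, -0.001], [0.953, 0.302, 0.001], [0.001, -0.001, -1.0]]
force: [-0.4, -0.5, -0.0]
finger_gap: 0.0001
```

```bash
python3 -c "
from h import *
st()"
```

```text
t 5.1 file-frame tcp [-0.0006 -0.0205  0.0166] tip z 0.0086 F(file) [-0.56 -0.33 -0.04] yaw err -0.0016 z [-0.001  0.001 -1.   ] q [-0.47  0.43 -0.34  0.8   0.    0.8 ] gap 0.0
```

The nominal tip is now 10 mm below the page surface with no force, so the tip offset is real. I'll go on in small steps.

jog_arm([
  [[0,0,0.003],[0,0,0],0],
  [[0,0,0.002],[0,0,0],0],
  [[0,0,0],[0,0,0],0],
])

```text
clock: 5.35
tool_pos: [0.5206, -0.1722, 0.0111]
ee_rot: [[-0.302, 0.953, -0.001], [0.953, 0.302, 0.001], [0.001, -0.001, -1.0]]
force: [0.1, -0.2, 0.8]
finger_gap: 0.0001
```

jog_arm([
  [[0,0,0.002],[0,0,0],0],
  [[0,0,0.001],[0,0,0],0],
  [[0,0,0],[0,0,0],0],
])

```text
clock: 5.6
tool_pos: [0.5207, -0.1722, 0.0079]
ee_rot: [[-0.302, 0.953, -0.001], [0.953, 0.302, 0.001], [0.001, -0.0, -1.0]]
force: [-0.4, -0.6, 1.2]
finger_gap: -0.0001
```

```bash
python3 -c "
from h import *
st(); c=shot('wrist','w5'); i=cv2.cvtColor(c['img'],cv2.COLOR_BGR2GRAY)
r=i[318,140:260]; print(r[::2]); print(i[270:330:2,270])
for z in(.023,.026,.03,.034): print(z,[proj(c,F((x,y,z))).round(1).tolist() for x,y in[(-.056,-.02),(.056,-.02),(.056,-.0115),(.056,-.0285)]])
"
```

```text
t 5.6 file-frame tcp [-0.0004 -0.0206  0.0079] tip z -0.0001 F(file) [-0.6  -0.49  1.18] yaw err -0.0016 z [-0.     0.001 -1.   ] q [-0.47  0.44 -0.36  0.78  0.    0.8 ] gap -0.0
[208 208 209 208 206 208 207 208 208 208 208 208 208 209 208 208 208 208
 142  52  51  55  50  52  46  51  46  46  46  44  48  46  44  38  38  43
  65  92  93  77  40  34  41  38  37  38  35  29  34  37  35  33  37  33
  28  31  33  30  32  36]
[101 105 108 111 114 114 114 110 110 109 108 102 102  94  78  34  30  36
  31  34  29  35  29  30  30  33  28  31  30  33]
0.023 [[185.5, 307.2], [469.3, 307.9], [471.5, 287.8], [467.2, 327.4]]
0.026 [[183.1, 310.3], [471.8, 311.0], [474.0, 290.6], [469.6, 330.8]]
0.03 [[179.6, 314.7], [475.2, 315.5], [477.6, 294.6], [472.9, 335.6]]
0.034 [[176.1, 319.3], [478.8, 320.1], [481.3, 298.8], [476.3, 340.7]]
```

jog_arm([
  [[0,0,0.003],[0,0,0],0],
  [[0,0,0.002],[0,0,0],0],
  [[0,0,0],[0,0,0],0],
])

```text
clock: 5.9
tool_pos: [0.5209, -0.1723, 0.0027]
ee_rot: [[-0.302, 0.953, -0.0], [0.953, 0.302, 0.001], [0.001, -0.0, -1.0]]
force: [0.3, -0.1, 0.4]
finger_gap: 0.0002
```

jog_arm([
  [[0,0,0.003],[0,0,0],0],
  [[0,0,0.002],[0,0,0],0],
  [[0,0,0],[0,0,0],0],
])

```text
clock: 6.15
tool_pos: [0.521, -0.1723, -0.0011]
ee_rot: [[-0.302, 0.953, 0.001], [0.953, 0.302, -0.0], [-0.0, 0.001, -1.0]]
force: [-1.6, -0.2, 3.1]
finger_gap: 0.0002
```

```bash
python3 -c "
from h import *
st(); c=shot('wrist','w6'); i=cv2.cvtColor(c['img'],cv2.COLOR_BGR2GRAY)
r=i[318,140:260]; print(r[::2]); print(i[270:330:2,270])
for z in(.023,.026,.03,.034): print(z,[proj(c,F((x,y,z))).round(1).tolist() for x,y in[(-.056,-.02),(.056,-.02),(.056,-.0115),(.056,-.0285)]])
"
```

```text
t 6.15 file-frame tcp [-0.0002 -0.0209 -0.0011] tip z -0.0091 F(file) [-1.57  0.28  3.07] yaw err -0.0017 z [ 0.001 -0.    -1.   ] q [-0.47  0.45 -0.37  0.75  0.    0.8 ] gap 0.0
[169 169 172 169 172 169 169 169 168 171 170 170 169 170 169 118 116 115
  56  52  55  50  51  47  52  48  45  49  49  42  43  44  40  43  45  42
  92  93  91  89  40  29  35  39  38  38  35  39  37  37  32  32  39  32
  36  31  38  33  36  32]
[ 96 103  86  85  85  92  99 103 107 107 111 112 115 114 114 109 112 107
 104 103 101  93  64  35  26  36  32  31  34  35]
0.023 [[177.1, 316.6], [476.4, 317.2], [478.8, 296.2], [474.0, 337.6]]
0.026 [[174.4, 320.1], [479.1, 320.8], [481.6, 299.4], [476.6, 341.4]]
0.03 [[170.6, 325.0], [482.9, 325.7], [485.6, 303.8], [480.3, 346.8]]
0.034 [[166.6, 330.2], [486.9, 330.8], [489.7, 308.5], [484.1, 352.3]]
```

View pics/w6.png

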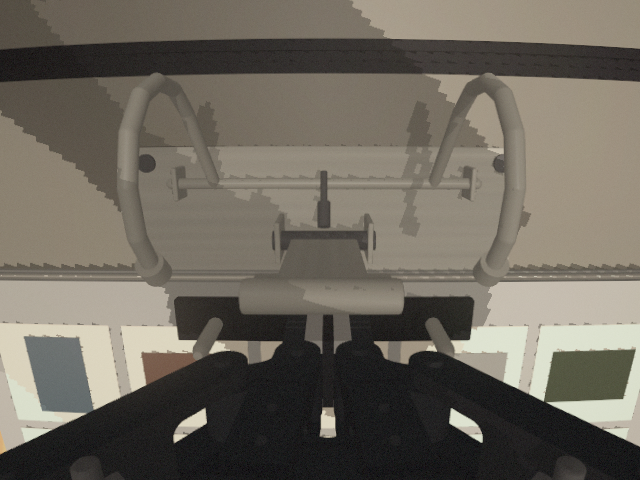

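The bar has moved: it now spans 175 to 473 px with its front edge at row 296, which gives a top height of about 23 mm, so it is seated on the pages. I'll give one firmer press to confirm.

jog_arm([
  [[0,0,0.003],[0,0,0],0],
  [[0,0,0.003],[0,0,0],0],
  [[0,0,0.002],[0,0,0],0],
])

```text
clock: 6.45
tool_pos: [0.5213, -0.1725, -0.0014]
ee_rot: [[-0.302, 0.953, 0.005], [0.953, 0.302, -0.003], [-0.005, 0.004, -1.0]]
force: [-11.8, 5.0, 31.4]
finger_gap: 0.0003
```

It stops hard at 31 N, so the bar is fully down and the real tip is 24 mm behind the nominal TCP. Now I'll raise to push the lever just below its roll.

jog_arm([
  [[0,0,-0.02],[0,0,0],0],
  [[0,0,-0.015],[0,0,0],0],
  [[0,0,-0.008],[0.004,0.004,0],0],
  [[0,0,0],[0,0,0],0],
])

```text
clock: 6.78
tool_pos: [0.5204, -0.172, 0.0439]
ee_rot: [[-0.302, 0.953, 0.001], [0.953, 0.302, -0.001], [-0.001, 0.0, -1.0]]
force: [0.4, -0.1, -0.0]
finger_gap: 0.0001
```

```bash
python3 -c "
from h import *
st()"
```

```text
t 6.78 file-frame tcp [-0.0007 -0.0203  0.0439] tip z 0.0359 F(file) [ 0.37 -0.27 -0.01] yaw err -0.0022 z [ 0.    -0.001 -1.   ] q [-0.47  0.4  -0.31  0.86 -0.    0.8 ] gap 0.0
```

jog_arm([
  [[0.012,0,0],[0,0,0],0],
  [[0.01,0,0.001],[0,0,0],0],
  [[0.008,0,0.001],[0,0,0],0],
  [[0.005,0,0.001],[0,0,0],0],
])

```text
clock: 7.12
tool_pos: [0.5093, -0.1371, 0.039]
ee_rot: [[-0.301, 0.954, 0.001], [0.954, 0.301, -0.003], [-0.003, 0.001, -1.0]]
force: [1.2, -2.8, -1.6]
finger_gap: 0.0001
```

```bash
python3 -c "
from h import *
st()"
```

```text
t 7.12 file-frame tcp [-0.0008  0.0163  0.039 ] tip z 0.031 F(file) [ 0.34 -3.08 -1.6 ] yaw err -0.0007 z [ 0.001 -0.003 -1.   ] q [-0.42  0.38 -0.37  0.83 -0.    0.85] gap 0.0
```

jog_arm([
  [[0.009,0,0.004],[0,0,0],0],
  [[0.008,0,0.005],[0,0,0],0],
  [[0.006,0,0.006],[0,0,0],0],
])

```text
clock: 7.37
tool_pos: [0.5009, -0.1121, 0.0223]
ee_rot: [[-0.301, 0.953, 0.0], [0.953, 0.301, -0.002], [-0.002, -0.0, -1.0]]
force: [0.3, 0.6, -0.2]
finger_gap: 0.0
```

```bash
python3 -c "
from h import *
st()"
```

```text
t 7.37 file-frame tcp [-0.0013  0.0427  0.0223] tip z 0.0143 F(file) [ 0.49  0.49 -0.23] yaw err -0.0015 z [-0.    -0.002 -1.   ] q [-0.38  0.37 -0.43  0.77 -0.    0.89] gap 0.0
```

The force has vanished, so the lever has probably snapped. I'll go straight up and look.

jog_arm([
  [[0,0,-0.03],[0,0,0],0],
  [[0,0,-0.04],[0,0,0],0],
  [[0,0,-0.04],[0,0,0],0],
  [[-0.03,0,-0.01],[0,0,0],0],
  [[-0.02,0,0],[0,0,0],0],
])

```text
clock: 7.78
tool_pos: [0.5102, -0.1513, 0.1404]
ee_rot: [[-0.308, 0.951, -0.012], [0.951, 0.308, 0.005], [0.009, -0.01, -1.0]]
force: [-0.8, 0.4, -0.5]
finger_gap: -0.0001
```

```bash
python3 -c "
from h import *
st(); c=shot('wrist','w7')
print('shut roll',proj(c,F((0,.069,.030))).round(),'posts',[proj(c,F((x,-.02,.048))).round().tolist() for x in(-.04,.04)])
for z in(.023,.026,.034): print(z,[proj(c,F((x,y,z))).round(1).tolist() for x,y in[(-.056,-.02),(.056,-.02),(.056,-.0115),(.056,-.0285)]])"
```

```text
t 7.78 file-frame tcp [-0.0042  0.0025  0.1404] tip z 0.1324 F(file) [-0.67  0.67 -0.46] yaw err -0.0085 z [-0.01   0.009 -1.   ] q [-0.44  0.31 -0.16  1.11 -0.    0.82] gap -0.0
shut roll [336. 133.] posts [[273.0, 273.0], [396.0, 274.0]]
0.023 [[255.3, 261.2], [412.9, 263.1], [413.7, 251.6], [412.2, 274.4]]
0.026 [[254.5, 262.5], [413.7, 264.4], [414.5, 252.8], [412.9, 275.8]]
0.034 [[252.5, 266.0], [415.9, 268.0], [416.7, 256.1], [415.1, 279.7]]
```

View pics/w7.png

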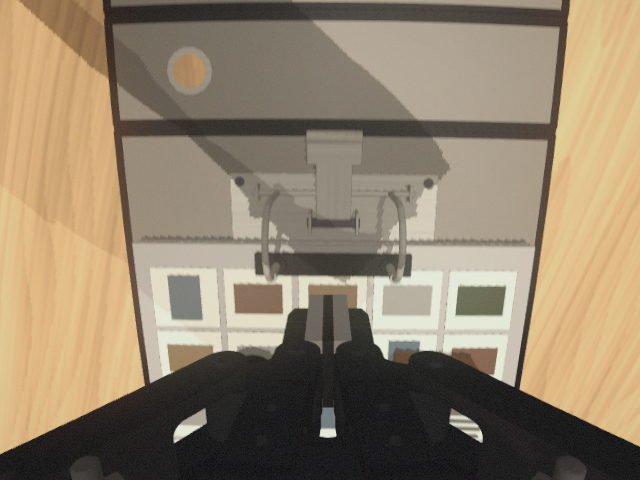

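The lever roll is at (335,132), against (336,133) predicted for shut. The arch ends sit on the posts at (270,275) and (398,275), and the bar spans 255 to 411 px, which is its fully down height. I'll hold still briefly, check the loose objects by image difference, and hand in.

jog_arm([
  [[0,0,-0.03],[0,0,0],0],
  [[0,0,-0.03],[0,0,0],0],
  [[0,0,0],[0,0,0],0],
  [[0,0,0],[0,0,0],0],
])

```text
clock: 8.17
tool_pos: [0.5104, -0.1526, 0.1976]
ee_rot: [[-0.305, 0.952, -0.018], [0.952, 0.305, 0.009], [0.014, -0.014, -1.0]]
force: [0.2, 0.1, 0.1]
finger_gap: 0.0003
```

```bash
python3 -c "
from h import *
a=load('scene1')['img']; b=shot('scene','s3')['img']
g=lambda i:cv2.Canny(cv2.cvtColor(i,cv2.COLOR_RGB2GRAY),60,150)
for n,(u,v,w,h) in dict(loupe=(78,278,38,40),box=(85,320,85,70),can=(296,215,26,32),viewer=(232,160,60,50)).items():
    A=cv2.cvtColor(a,cv2.COLOR_RGB2GRAY); B=cv2.cvtColor(b,cv2.COLOR_RGB2GRAY)
    r=cv2.matchTemplate(B[v-8:v+h+8,u-8:u+w+8],A[v:v+h,u:u+w],cv2.TM_CCOEFF_NORMED); print(n,r.max().round(3),np.array(cv2.minMaxLoc(r)[3])-8)
st(); print(env.finish_job())"
```

```text
loupe 0.995 [0 0]
box 0.999 [0 0]
can 0.994 [0 0]
viewer 0.922 [0 0]
t 8.22 file-frame tcp [-0.0044  0.0012  0.1976] tip z 0.1896 F(file) [ 0.48 -0.26 -0.14] yaw err -0.0054 z [-0.014  0.014 -1.   ] q [-0.44  0.29 -0.03  1.27  0.    0.82] gap 0.0
the job is handed in; nothing more can be done
None
```

The file is closed and the job is handed in, at 8.2 s on the clock. I first pressed the hold-down bar down with shut fingers. Then I pushed the lever over towards the spine until it snapped down.

**Last checks**
- **Bar:** the pictures put its top at about 23 mm, which is its height when seated on the pages. The firm press stopped solid at about 31 N, under the 40 N limit.
- **Lever:** its roll appears within a pixel or two of where it should be when shut. The push needed about 3 N, and that force vanished when the lever snapped.
- **Arches:** both arch ends sit on the posts.
- **Loose objects:** an image comparison found no shift in the loupe, film can, slide viewer or box of slides. The viewer matched less well (0.92, against 0.99 or better for the others), which I put down to the arm's shadow.
- **Robot:** it stands clear of everything, with no contact force.

**What disagreed:** with the jaws shut, the real fingertips were about 24 mm behind the TCP, not 8 mm ahead of it as stated. My first press therefore stopped above the bar without touching it. I worked out the true tip position from the pictures and from where contact came.

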